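Wind a screw jack up under an overhanging plank

ROBOT

A 6-joint arm with a two-finger parallel gripper is mounted at the origin on a cart in front of the work surface, level with it; the furniture and walls round the work are solid. World frame = base frame: x ahead of the robot, y to its left, z up, the work surface at z = 0. Lengths are in m, angles in rad, forces in N, time in s.
With the tool pointing down it reaches from about 0.325 to 0.775 m from the base axis. Payload 9.3 kg.
Tool frame: the origin (TCP) lies midway between the tips of the shut fingers; the grasp point (between the pads) lies 19 mm behind it; z points along the fingers, y is the direction in which the jaws open and shut (so a half turn about z gives the same grasp; the last joint's range is limited). The gripper opens to 85 mm and grips with 20 to 120 N. Pads are 22 mm wide; open, the fingers measure 114 mm over their backs; the gripper's body (76 mm by 85 mm) begins 54 mm behind the grasp point. The pads swing forward as they close: fully open they stand 13 mm farther back than shut.
Start: joints at [-1.374, 0.259, 0.021, 1.334, 0, 1.418], TCP at [0.188, -0.517, 0.231] pointing down, gripper open.
Joint ranges: [-3.04, 3.04], [-0.91, 1.82], [-1.04, 1.36], [-1.92, 1.95], [-1.52, 1.45], [-3.14, 3.14]. Speed limits (rad/s): [2.22, 2.22, 2.79, 3.14, 3.14, 3.14].

INTERFACE

Orientations are given as a unit quaternion [x, y, z, w].
In Python, from bench import r gives the robot as it stands.
- The arm moves only by the tool move_arm, never from a script. Its argument "moves" is a list of rows, each a list of 6 numbers: the shift along the world's x, y, z in m, then the turn, a rotation vector about the world's x, y, z in rad. In form: [[dx, dy, dz, rx, ry, rz], ...]. A call has 1 to 8 rows; each row is the pose to reach, as a shift and turn from the pose measured when the call began; what a row does not reach only later rows make up. A row lasts 1/8 s, in which the tool goes at most 62.5 mm and 10.7 degrees, less where a joint would pass 70% of its speed; a pose out of reach is approached as far as the arm can. A call with a gripper value outside its range is refused whole. "gripper" is the finger opening in m, from 0 to 0.0854, set as the call begins (left out, the last holds). The fingers move at their own pace and stop on an object; "force" is the grip in N (left out, the last holds). Time passes only in rows, so rows that repeat a pose let the fingers close. It gives the time, the measured TCP pose, the force and the opening at its end, in the units of the state.
- r.sense(): the state, without advancing time (a new reading comes with each control period).
- r.get_image(name): name is "side" or "top" or "wrist"; returns (picture, depth): 480x640x3 uint8, blue, green, red; 480x640 float32, m along the optical axis (not along the pixel's ray), 0 where there is no reading.
- r.camera_model(name): a dict with "K" (3x3 intrinsics, pixels), "world_to_cam" (4x4, takes a point from world to camera coordinates). Camera axes: x right, y down, z forward; pixel columns grow to the right and rows downward; lengths in m; the calibration is good to about 2 mm. A picture is of the moment at which its call begins: read the wrist's pose just before it. camera_model takes no time and is no camera call; for the wrist camera it gives the pose at the moment of the call.
- r.sign_off(): hands the job in, once; it reports no verdict.
The state is a dict: "time_s": time; "qpos": joint angles; "joint_velocities": joint speeds; "joint_torque": joint torques, N m; "tool_pos": TCP position; "ee_rot": TCP orientation; "force": force on the tool from outside, world axes, zero at the start; "ft_torque": the same for the moment, N m; "gripper_width": finger opening in m.
Only numpy, scipy, OpenCV 4.12 (cv2) and the standard library are available. Lean on these libraries where they do the work, as an engineer would, in place of code of your own. Each camera call takes 0.05 s, during which the arm holds its last target.

TASK

The plank clamped in the stand overhangs and will be carved next, so its free end needs support. Fit the loose crank handle down onto the square shaft on top of the screw jack and wind the jack clockwise until its toe bears firmly on the underside of the plank: once you feel the crank stiffen, go on for no more than about a tenth of a turn, so that the plank is not forced up. Let go, leave the crank fitted on the shaft, and leave the other things where they are.

Things in the scene. Friction and masses are not known exactly. Their poses are not given: they have to be found in the camera images.
- crank: Loose steel crank handle, standing upright on the bench on its hub (36 x 36 mm, 34 mm tall), about 185 g. Origin: centre of the hub's underside, the mouth of its socket; z up; x along the arm from hub to wooden grip. The socket opens downward: 16 x 16 mm square, 26 mm deep, sides parallel to x and y. The arm is 16 mm wide, its top at z = 34 mm.
- crank_knob (a point): Middle of the crank's round upright wooden grip (22 mm across, from z = 37 to 77 mm of the crank, axis 45 mm from the hub axis along x); axes as the crank's. The grip turns about its own upright axis with slight drag (0.025 N m), so the hand need not turn while cranking.
- drive_shoulder (a point): On the jack's screw axis, on top of the round shoulder (30 mm across) where the fitted crank's hub comes to rest; turns with the shaft. From here the square shaft end stands up: 13 x 13 mm, 24 mm tall, top blunted, sides parallel to this point's x and y. 120 mm above the bench; it does not rise when wound.
- jack_shaft (a joint): Turn of the jack's shaft, rad, 0 at the start; grows clockwise as seen from above, which raises the toe 20 mm per turn (3.2 mm per rad). Turning takes about 0.28 N m of friction, which also holds it when let go; bearing on the plank adds 0.0032 N m per newton of toe force.
- jack: The screw jack, fixed to the bench: grey steel column 44 x 48 mm (cap 54 x 52 mm, top at 115 mm) on a base 84 x 84 mm. Origin: on the screw axis at bench height; its x points from the column to the toe and the plank's stand.
- jack_toe: The jack's lifting toe: a bar out of the column's open side, 24 mm wide, reaching 75 mm from the screw axis. Its frame is that of the jack, raised by as much as the toe has risen.
- toe_pad (a point): Centre of the top of the round rubber pad (28 mm across) on the toe, 36 mm above the bench at the start, below the plank's free end. Once it touches, the plank yields: the force grows by about 90 N per rad of shaft. Good support is 20 to 100 N, about 0.25 to 1 rad past first touch; 140 N is too much.
- stand: Fixed stand whose two upright rods, 145 mm beyond the screw axis, clamp a level wooden plank (135 x 52 x 15 mm), its free end over the toe. Origin: at bench height between the rods. The clamp height varies and is not reported: the plank's underside is 70 to 86 mm above the bench.
- wax_tin: Round tin 68 mm across, 30 mm tall, bystander; origin under its centre.
- sand_block: Sanding block 51 x 93 x 28 mm, bystander; origin under its centre.
- burr: Small steel burr 44 mm long lying on the bench, bystander.
- pencil: Pencil 173 mm long lying on the bench, bystander.
- dust_brush: Flat brush with wooden handle, 169 mm long, bystander.
Not all that is in view belongs to the job. There is more than one size of the crank; the job needs the larger.

How it is judged:
On the way, in this order (a step that is already met when the one before it is completed fails the run):
1. the crank is fitted on the square shaft, its hub down on the shoulder (within 5 mm of it) (distance between crank and drive_shoulder below 0.005 m and angle between crank's own z axis and vertical below 0.12 rad), for 0.2 s.
2. the jack has been wound up at least 30 mm with the crank still fitted (value of joint jack_shaft above 9.4 rad and distance between crank and drive_shoulder below 0.007 m), for 0.1 s.
At the end, for the whole second after the job is handed in: The toe bears on the plank with 10 to 115 N, the shaft at rest (under 0.05 rad/s), and the crank is still fitted on the shaft (within 7 mm of its seat, tilted less than 0.15 rad), at rest and released (contact force between jack_toe and anything else between 10 and 115 N and contact force between jack_toe and the arm below 0.5 N and distance between crank and drive_shoulder below 0.007 m and angle between crank's own z axis and vertical below 0.15 rad and velocity of joint jack_shaft between -0.05 and 0.05 rad/s and linear speed of crank below 0.02 m/s); the robot touches nothing.
It fails at once if the toe is driven against the plank with more than 140 N (contact force between jack_toe and anything else above 140 N).
It fails at once if a bystander is moved more than 30 mm (distance of any of wax_tin, sand_block, burr, pencil, dust_brush from where it was at the start of the episode above 0.03 m).
It also fails if it takes over 72 s, if anything falls off the work surface, if the arm or the gripper's body presses on something with over 40 N, if the wrist force passes 120 N, or if a joint passes its speed limit or range.

## Working session

There is one attempt and no reset: what is moved stays moved. The work goes in short steps, Python scripts to look and compute and a tool call to move; the robot and the scene stay as the last step left them, time stands still between calls to the robot, and variables do not carry over. Pictures are saved under pics/ and viewed, and the job is handed in when it is done.

Besides the shell and the picture viewer there is one more tool, called after "Request:" in YAML: its name, and indented under it one key for each argument. move_arm: Moves the arm, as the interface text tells. Its arguments: {"type":"object","properties":{"moves":{"type":"array","items":{"type":"array","items":{"type":"number"}}},"gripper":{"type":"number"},"force":{"type":"number"}},"required":["moves"]}

```bash
mkdir -p pics; ls; python3 - <<'E'
from bench import r
import cv2,numpy as np
for n in ("side","top","wrist"):
    m=r.camera_model(n); p,d=r.get_image(n)
    cv2.imwrite(f"pics/{n}0.png",p); np.savez(f"pics/{n}0.npz",p=p,d=d,K=m["K"],T=m["world_to_cam"])
    print(n,np.round(m["K"],1).tolist(),np.round(m["world_to_cam"],3).tolist())
print(r.sense())
E
```

```text
pics
side [[498.3, 0.0, 317.5], [0.0, 498.3, 236.1], [0.0, 0.0, 1.0]] [[-0.999, -0.038, -0.02, 0.553], [-0.008, 0.618, -0.786, 0.025], [0.042, -0.786, -0.617, 1.142], [0.0, 0.0, 0.0, 1.0]]
top [[482.9, 0.0, 317.9], [0.0, 482.9, 236.4], [0.0, 0.0, 1.0]] [[-0.26, -0.966, -0.001, 0.193], [-0.941, 0.254, -0.224, 0.508], [0.217, -0.057, -0.975, 0.939], [0.0, 0.0, 0.0, 1.0]]
wrist [[360.3, 0.0, 326.7], [0.0, 360.3, 241.6], [0.0, 0.0, 1.0]] [[0.343, -0.939, -0.001, -0.549], [-0.89, -0.325, 0.319, -0.042], [-0.3, -0.108, -0.948, 0.381], [0.0, 0.0, 0.0, 1.0]]
{'time_s': 0.15, 'qpos': array([-1.37362869e+00,  2.59063623e-01,  2.09759637e-02,  1.33368701e+00,
        1.50699435e-05,  1.41817372e+00]), 'joint_velocities': array([ 0.00070172, -0.00073988,  0.00091703, -0.00258728, -0.00074137,
       -0.00057744]), 'joint_torque': array([ 7.04004615e-04, -5.55970109e+01,  3.44663715e+01,  1.13275353e-02,
       -3.37884394e-04,  9.75685879e-06]), 'tool_pos': array([ 0.18843596, -0.51651069,  0.23082033]), 'ee_rot': array([ 9.84744676e-01,  1.74004837e-01, -3.36107947e-06, -4.89218165e-04]), 'force': array([-0.36596855,  0.09978826, -0.32295172]), 'ft_torque': array([-0.04414369, -0.00358755,  0.02016439]), 'gripper_width': 0.08574296810500565}
```

View pics/side0.png

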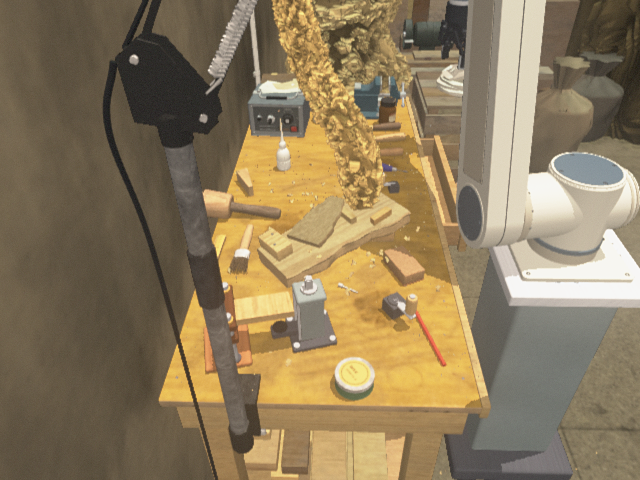

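View pics/top0.png

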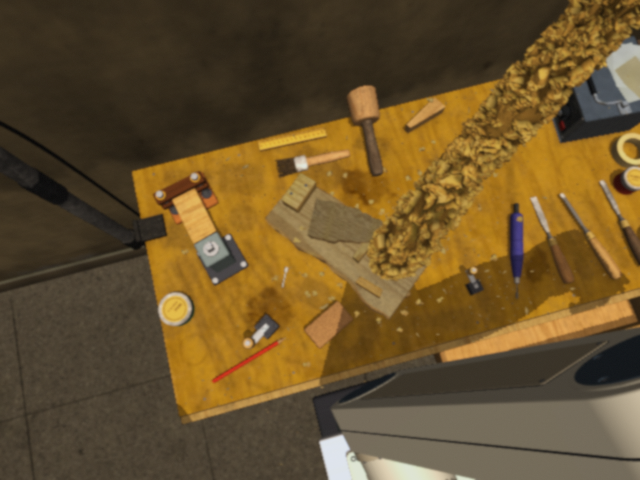

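The side view shows the jack at about (310,310) and the crank at about (400,305). In the top view the crank's hub is at (264,328) with its grip at (249,342), the jack's shaft is at (210,247), and the smaller crank is at (474,280). I'll zoom in on these.

```bash
cat > h.py <<'E'
import numpy as np,cv2
def ld(n):
    z=np.load(f"pics/{n}.npz"); return z["p"],z["d"],z["K"],z["T"]
def ray(K,T,u,v,z):
    R=T[:3,:3];t=T[:3,3];c=-R.T@t;d=R.T@np.linalg.inv(K)@[u,v,1]
    return c+d*(z-c[2])/d[2]
def pt(K,T,d,u,v):
    R=T[:3,:3];t=T[:3,3]; return R.T@(np.linalg.inv(K)@[u,v,1]*d-t)
def cloud(d,K,T):
    v,u=np.mgrid[0:480,0:640]; P=np.stack([(u-K[0,2])/K[0,0]*d,(v-K[1,2])/K[1,1]*d,d],-1)
    return (P-T[:3,3])@T[:3,:3]
def proj(K,T,p):
    q=K@(T[:3,:3]@np.asarray(p)+T[:3,3]); return q[:2]/q[2]
E
python3 - <<'E'
from h import *
a=ld("top0")
def z(n,x0,y0,w,h,s): 
    p=ld(n)[0][y0:y0+h,x0:x0+w]; return cv2.resize(p,None,fx=s,fy=s,interpolation=cv2.INTER_NEAREST)
cv2.imwrite("pics/z1.png",z("top0",150,160,140,120,5))
cv2.imwrite("pics/z2.png",z("top0",230,300,80,60,9))
cv2.imwrite("pics/z3.png",z("side0",200,260,250,140,3))
p,d,K,T=a
for u,v in [(262,328),(249,342),(268,322),(250,300),(210,247),(209,251),(240,268),(195,215),(474,287),(474,270)]:
    print(u,v,d[v,u],pt(K,T,d[v,u],u,v).round(4))
E
```

```text
262 328 0.9788269 [0.3911 0.2119 0.0334]
249 342 0.9255604 [0.3687 0.2373 0.0816]
268 322 0.97871864 [0.3994 0.197  0.0362]
250 300 1.0239785 [0.4567 0.226  0.0008]
210 247 0.9046092 [0.5542 0.2598 0.143 ]
209 251 0.9184854 [0.551  0.2659 0.1277]
240 268 1.0300375 [0.5273 0.23   0.0101]
195 215 0.96410096 [0.6372 0.2823 0.0991]
474 287 1.009054 [ 0.3586 -0.2345  0.0215]
474 270 0.9811389 [ 0.3902 -0.2337  0.0571]
```

View pics/z1.png

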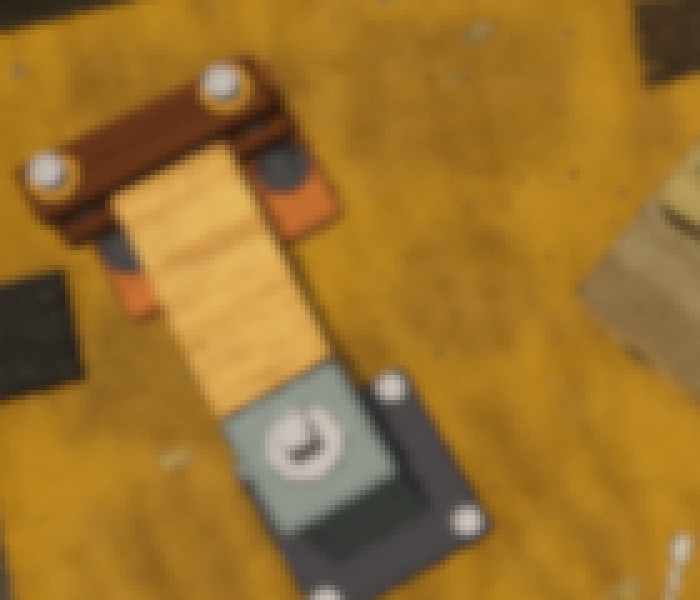

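View pics/z2.png

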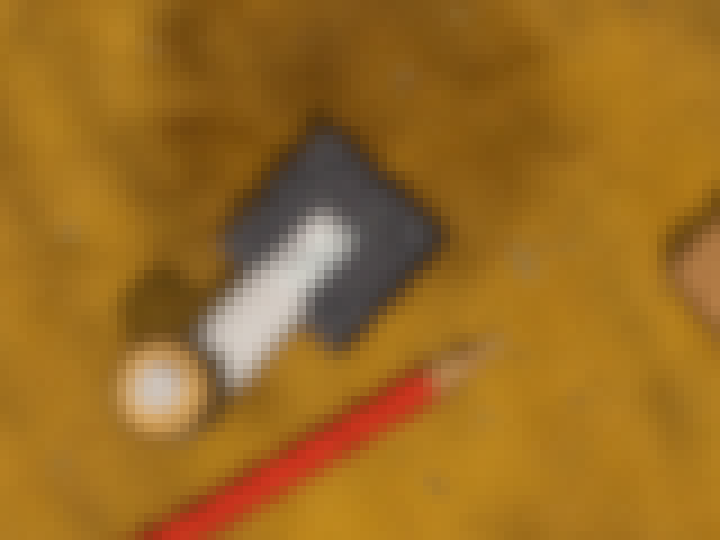

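View pics/z3.png

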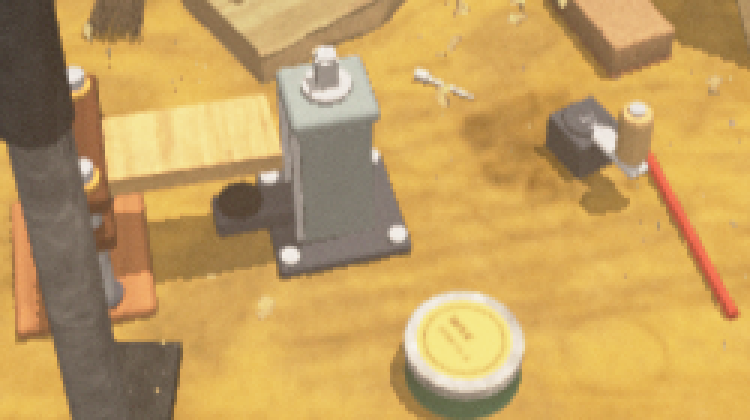

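View pics/wrist0.png

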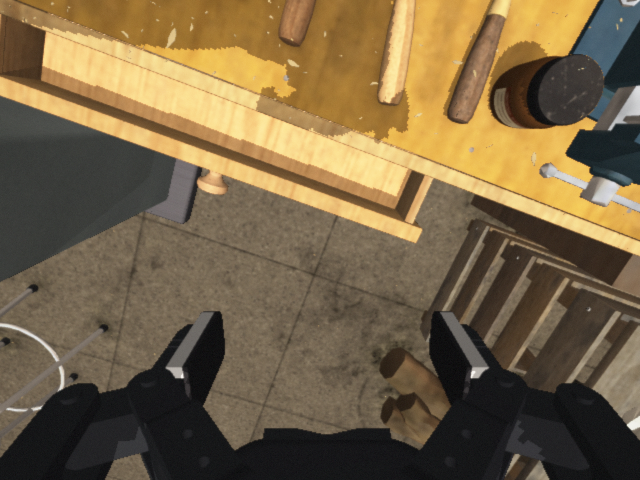

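```bash
python3 - <<'E'
from h import *
for n in("top0","side0"):
    p,d,K,T=ld(n); C=cloud(d,K,T); ok=(d>0)
    x,y,z=C[...,0],C[...,1],C[...,2]
    # crank
    for nm,zl,zh,cx,cy,rr in [("hubtop",.024,.045,.395,.21,.06),("gripcap",.065,.09,.37,.235,.05),("shaft",.134,.155,.555,.265,.04),("should",.112,.128,.555,.265,.02),("plank",.08,.115,.62,.28,.1)]:
        m=ok&(z>zl)&(z<zh)&(np.hypot(x-cx,y-cy)<rr); q=C[m]
        if len(q): print(n,nm,m.sum(),"mean",q.mean(0).round(4),"min",q.min(0).round(3),"max",q.max(0).round(3))
    # tall map
    m=ok&(z>.12)&(z<1.2)&(x>.0)&(x<.9)&(abs(y)<.7)
    for zb in np.arange(.12,.8,.1):
        mm=m&(z>=zb)&(z<zb+.1); q=C[mm]
        h,xe,ye=np.histogram2d(q[:,0],q[:,1],bins=[np.arange(0,.91,.1),np.arange(-.6,.61,.1)])
        print(n,"z",zb.round(2),[(round(float(xe[i]),1),round(float(ye[j]),1),int(h[i,j])) for i in range(9) for j in range(12) if h[i,j]>8])
E
```

```text
top0 hubtop 395 mean [0.3896 0.2083 0.0329] min [0.362 0.181 0.024] max [0.416 0.238 0.044]
top0 gripcap 105 mean [0.3681 0.2412 0.0763] min [0.358 0.231 0.068] max [0.379 0.252 0.083]
top0 shaft 54 mean [0.5564 0.2635 0.1418] min [0.55  0.257 0.135] max [0.565 0.271 0.148]
top0 should 264 mean [0.5526 0.2639 0.1175] min [0.535 0.245 0.112] max [0.575 0.285 0.128]
top0 plank 2273 mean [0.6408 0.2861 0.1014] min [0.526 0.233 0.08 ] max [0.718 0.352 0.115]
top0 z 0.12 [(0.0, -0.1, 250), (0.0, -0.0, 297), (0.1, -0.0, 1152), (0.1, 0.1, 196), (0.2, -0.1, 153), (0.2, -0.0, 531), (0.2, 0.1, 176), (0.4, -0.2, 168), (0.4, -0.1, 1627), (0.5, -0.1, 58), (0.5, 0.2, 115), (0.6, -0.6, 201), (0.6, 0.3, 40), (0.6, 0.4, 445), (0.7, -0.6, 21), (0.7, 0.2, 43), (0.7, 0.4, 100), (0.8, -0.6, 494), (0.8, -0.5, 1280), (0.8, -0.4, 1301), (0.8, -0.3, 1322), (0.8, -0.2, 1349), (0.8, -0.1, 1367), (0.8, -0.0, 1393), (0.8, 0.1, 1414), (0.8, 0.2, 1437), (0.8, 0.3, 1465), (0.8, 0.4, 1493), (0.8, 0.5, 1228)]
top0 z 0.22 [(0.1, -0.0, 737), (0.2, -0.1, 356), (0.2, -0.0, 928), (0.4, -0.3, 20), (0.4, -0.2, 2079), (0.4, 
[... 3020 characters left out ...]
42 [(0.1, -0.1, 23), (0.1, -0.0, 1390), (0.2, -0.2, 79), (0.2, -0.1, 1401), (0.2, -0.0, 1888), (0.5, -0.4, 82), (0.5, -0.3, 307), (0.6, -0.4, 80), (0.6, -0.3, 490), (0.6, 0.4, 2463), (0.7, 0.4, 490), (0.8, -0.5, 51), (0.8, -0.4, 181), (0.8, -0.3, 369), (0.8, -0.2, 639), (0.8, -0.1, 388), (0.8, -0.0, 177), (0.8, 0.1, 827), (0.8, 0.2, 2197), (0.8, 0.3, 3661), (0.8, 0.4, 4905), (0.8, 0.5, 683)]
side0 z 0.52 [(0.1, -0.1, 35), (0.1, -0.0, 63), (0.2, -0.1, 28), (0.2, -0.0, 163), (0.5, 0.4, 405), (0.6, 0.4, 8181), (0.7, 0.4, 730), (0.8, -0.1, 19), (0.8, -0.0, 344), (0.8, 0.1, 1077), (0.8, 0.2, 2314), (0.8, 0.3, 4623), (0.8, 0.4, 1655)]
side0 z 0.62 [(0.5, 0.4, 426), (0.6, 0.4, 300)]
side0 z 0.72 []
```

```bash
python3 - <<'E'
from h import *
for n in("top0","side0"):
    p,d,K,T=ld(n); C=cloud(d,K,T); x,y,z=C[...,0],C[...,1],C[...,2]
    rr=np.hypot(x,y); az=np.degrees(np.arctan2(y,x))
    for zb in (.05,.12,.2,.3,.4,.5,.6):
        m=(d>0)&(z>zb)&(z<zb+.1)&(x>.3)&(x<.8)
        print(n,zb,[(a,round(float(np.percentile(rr[m&(az>a)&(az<a+10)],1)),2)) for a in range(-70,50,10) if (m&(az>a)&(az<a+10)).sum()>20])
p,d,K,T=ld("top0"); C=cloud(d,K,T)
# hub mask: dark grey
m=(p.max(2)<95)&(p.max(2).astype(int)-p.min(2)<30)
sub=np.zeros_like(m); sub[305:345,245:285]=1; m&=sub
m=m.astype(np.uint8)
n_,lab,st,ce=cv2.connectedComponentsWithStats(m); print(st,ce)
cs,_=cv2.findContours(m,0,2); c=max(cs,key=cv2.contourArea); b=cv2.minAreaRect(c); print(b)
print(np.array([ray(K,T,u,v,.034) for u,v in cv2.boxPoints(b)]).round(4))
# white arm
w=(p.min(2)>130); w[:, :]&=(sub>0); n_,lab,st,ce=cv2.connectedComponentsWithStats(w.astype(np.uint8)); print(st,ce)
g=(C[...,2]>.062)&(C[...,2]<.095)&sub; v,u=np.nonzero(g); print("grip px",u.mean(),v.mean(),ray(K,T,u.mean(),v.mean(),.077))
E
```

```text
top0 0.05 [(-50, 0.82), (-40, 0.45), (-20, 0.38), (-10, 0.35), (0, 0.41), (10, 0.54), (20, 0.59), (30, 0.43)]
top0 0.12 [(-50, 0.86), (-40, 0.84), (-20, 0.41), (-10, 0.41), (20, 0.6), (30, 0.79)]
top0 0.2 [(-30, 0.5), (-20, 0.43), (-10, 0.43), (30, 0.79)]
top0 0.3 [(-30, 0.53), (-20, 0.51), (30, 0.79)]
top0 0.4 [(-40, 0.67), (-30, 0.62), (30, 0.79)]
top0 0.5 [(-40, 0.69), (-30, 0.68)]
top0 0.6 []
side0 0.05 [(-70, 0.71), (-60, 0.72), (-50, 0.82), (-40, 0.83), (-30, 0.62), (-20, 0.38), (-10, 0.35), (0, 0.4), (10, 0.53), (20, 0.59), (30, 0.44)]
side0 0.12 [(-70, 1.14), (-50, 0.86), (-40, 0.88), (-20, 0.42), (-10, 0.41), (20, 0.61), (30, 0.79)]
side0 0.2 [(-70, 1.11), (-20, 0.43), (-10, 0.43), (30, 0.79)]
side0 0.3 [(-30, 0.55), (-20, 0.51), (30, 0.79)]
side0 0.4 [(-30, 0.62), (30, 0.8)]
side0 0.5 [(30, 0.76)]
side0 0.6 [(30, 0.74)]
[[     0      0    640    480 306985]
 [   255    315     24     23    215]] [[319.53653762 239.44010945]
 [267.33023256 325.01395349]]
((266.1551818847656, 326.137939453125), (17.52259635925293, 17.771732330322266), 41.6335334777832)
[[0.3975 0.2275 0.034 ]
 [0.4172 0.1981 0.034 ]
 [0.3875 0.178  0.034 ]
 [0.3681 0.2074 0.034 ]]
[[     0      0    640    480 307050]
 [   253    324     16     18    129]
 [   245    340      5      5     21]] [[319.52992672 239.45395213]
 [260.06976744 332.35658915]
 [247.         342.38095238]]
grip px 248.70689655172413 341.2068965517241 [0.37053035 0.23807017 0.077     ]
```

Request:
move_arm:
  moves:
    - [0.015,0.06,0.04,0,0,0.07]
    - [0.037,0.127,0.07,0,0,0.17]
    - [0.059,0.19,0.1,0,0,0.3]
    - [0.081,0.248,0.12,0,0,0.44]
    - [0.107,0.294,0.12,0,0,0.58]
    - [0.136,0.338,0.12,0,0,0.72]
    - [0.157,0.384,0.12,0,0,0.86]
    - [0.173,0.434,0.12,0,0,1.0]

```text
time_s: 1.15
tool_pos: [0.362, -0.0805, 0.3508]
ee_rot: [0.779, 0.627, -0.0, -0.0]
force: [0.5, -0.4, 0.2]
gripper_width: 0.0854
```

Request:
move_arm:
  moves:
    - [0.007,0.05,0,0,0,0.14]
    - [0.012,0.1,0,0,0,0.28]
    - [0.014,0.15,0,0,0,0.42]
    - [0.01,0.2,-0.01,0,0,0.56]
    - [0.01,0.25,-0.04,0,0,0.7]
    - [0.015,0.27,-0.08,0,0,0.81]
    - [0.02,0.275,-0.1,0,0,0.81]
    - [0.02,0.275,-0.1,0,0,0.81]

```text
time_s: 2.15
tool_pos: [0.3812, 0.1947, 0.2495]
ee_rot: [0.469, 0.883, -0.001, -0.001]
force: [0.1, 0.7, 0.2]
gripper_width: 0.0854
```

```bash
cat >> h.py <<'E'
def snap(name,cam="wrist"):
    from bench import r
    s=r.sense(); m=r.camera_model(cam); p,d=r.get_image(cam)
    cv2.imwrite(f"pics/{name}.png",p); np.savez(f"pics/{name}.npz",p=p,d=d,K=m["K"],T=m["world_to_cam"])
    print(s["time_s"],s["tool_pos"].round(4),s["ee_rot"].round(4),s["qpos"].round(3),s["force"].round(1),round(s["gripper_width"],4))
    return p,d,np.array(m["K"]),np.array(m["world_to_cam"])
E
python3 -c "from h import *; snap('w1')"
```

```text
2.15 [0.3812 0.1947 0.2495] [ 0.4689  0.8832 -0.0014 -0.0014] [ 0.276  0.047 -0.192  1.336 -0.     1.252] [0.1 0.7 0.2] 0.0854
```

View pics/w1.png

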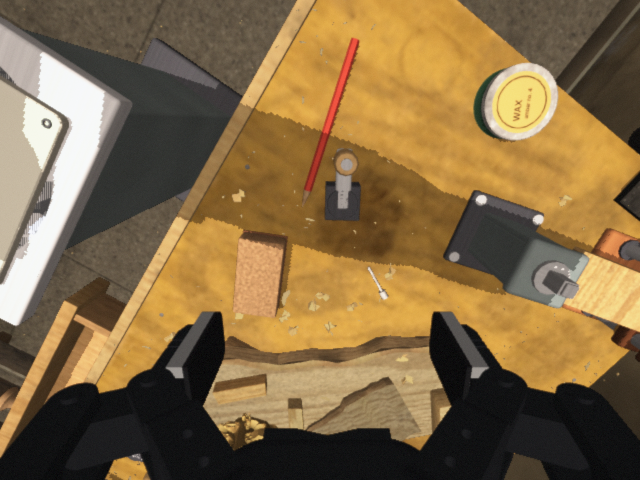

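The wrist view shows the crank's hub at (342,201) and its grip at (345,163). The jack's shaft is at about (560,284), and the pencil tip at (307,195) lies near the hub. Next I'll measure these.

```bash
python3 - <<'E'
from h import *
p,d,K,T=ld("w1")
z=lambda x0,y0,w,h,s: cv2.resize(p[y0:y0+h,x0:x0+w],None,fx=s,fy=s,interpolation=cv2.INTER_NEAREST)
cv2.imwrite("pics/w1a.png",z(300,140,80,90,6)); cv2.imwrite("pics/w1b.png",z(500,230,110,90,7))
C=cloud(d,K,T)
g=(C[...,2]>.066)&(C[...,2]<.095); g[:140]=0;g[230:]=0;g[:,:300]=0;g[:,380:]=0
v,u=np.nonzero(g);print("cap",len(u),u.mean(),v.mean(),C[g].mean(0).round(4),C[g].min(0).round(3),C[g].max(0).round(3),ray(K,T,u.mean(),v.mean(),.077).round(4))
m=((p.max(2)<85)&(p.max(2).astype(int)-p.min(2)<25)); k=np.zeros_like(m);k[175:225,318:368]=1;m=(m&k).astype(np.uint8)
cs,_=cv2.findContours(m,0,2);c=max(cs,key=cv2.contourArea);b=cv2.minAreaRect(c);print(b);print(np.array([ray(K,T,*q,.034) for q in cv2.boxPoints(b)]).round(4))
print("arm",[ray(K,T,*q,.034).round(4) for q in [(342,188),(342,205)]])
s=(C[...,2]>.136)&(C[...,2]<.16); s[:, :500]=0;s[:,600:]=0;print("shaft top",s.sum(),C[s].mean(0).round(4),C[s].min(0).round(3),C[s].max(0).round(3)); v,u=np.nonzero(s);print(u.mean(),v.mean(),ray(K,T,u.mean(),v.mean(),.144))
E
```

```text
cap 492 345.5894308943089 162.6117886178862 [0.3672 0.2431 0.0768] [0.357 0.232 0.067] [0.378 0.253 0.082] [0.3672 0.2431 0.077 ]
((342.3471374511719, 200.5150909423828), (34.445716857910156, 38.35506820678711), 2.4895529747009277)
[[0.3861 0.1815 0.034 ]
 [0.3655 0.2151 0.034 ]
 [0.3946 0.233  0.034 ]
 [0.4163 0.2001 0.034 ]]
arm [array([0.3829, 0.2179, 0.034 ]), array([0.3928, 0.2037, 0.034 ])]
shaft top 371 [0.5544 0.2644 0.142 ] [0.549 0.257 0.136] [0.564 0.272 0.146]
566.0512129380054 288.17520215633425 [0.55260468 0.26443911 0.144     ]
```

View pics/w1a.png

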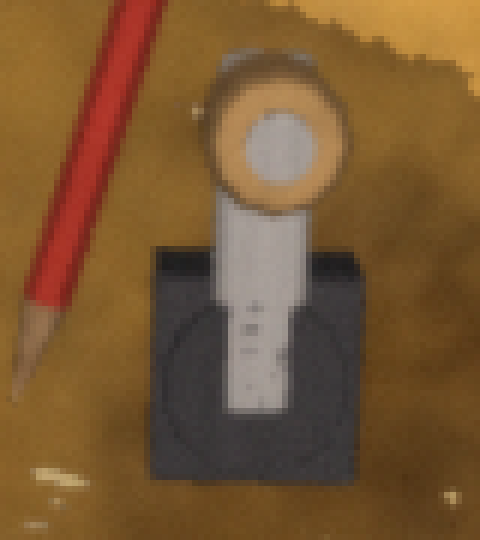

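View pics/w1b.png

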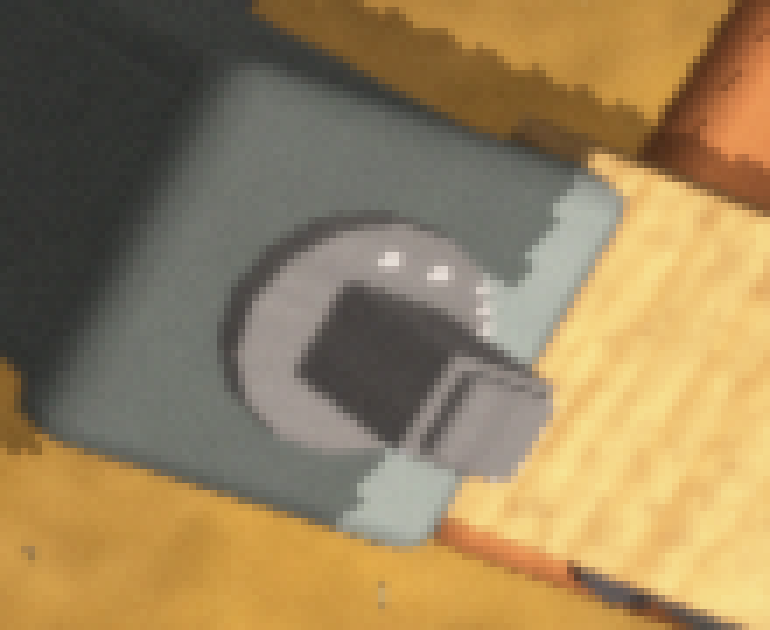

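```bash
python3 - <<'E'
from h import *
p,d,K,T=ld("w1")
P=lambda x,y,z:ray(K,T,x,y,z)[:2]
h=np.array([P(300+x/6-.5,140+y/6-.5,.034) for x,y in [(150,478),(357,482),(360,278),(155,272)]]);print(h.round(4),h.mean(0).round(4))
e=[(h[(i+1)%4]-h[i]) for i in range(4)];print([(np.hypot(*v).round(4),(np.degrees(np.arctan2(v[1],v[0]))%90).round(1)) for v in e])
cap=np.array([.3672,.2431]);v=cap-h.mean(0);print("arm",np.hypot(*v),np.degrees(np.arctan2(v[1],v[0])))
def sq(L,z):
    h=np.array([P(500+x/7-.5,230+y/7-.5,z) for x,y in L]);e=[(h[(i+1)%len(h)]-h[i]) for i in range(len(h))]
    print(h.mean(0).round(4),[(np.hypot(*v).round(4),(np.degrees(np.arctan2(v[1],v[0]))%90).round(1)) for v in e])
sq([(455,360),(550,380),(510,480),(415,450)],.143)
sq([(340,285),(300,370),(395,445)],.12)
sq([(362-127,330),(362,450),(490,330),(362,210)],.12)
# cap corners & plank
sq([(230,65),(50,420),(415,540),(620,190)],.115)
# top-view shaft
E
```

```text
[[0.3864 0.1814]
 [0.4161 0.2008]
 [0.3961 0.2295]
 [0.3673 0.2112]] [0.3915 0.2057]
[(np.float64(0.0355), np.float64(33.0)), (np.float64(0.0351), np.float64(34.9)), (np.float64(0.0341), np.float64(32.4)), (np.float64(0.0354), np.float64(32.6))]
arm 0.04456188888659771 123.02336161029876
[0.5556 0.2649] [(np.float64(0.011), np.float64(21.7)), (np.float64(0.0122), np.float64(26.0)), (np.float64(0.0117), np.float64(16.0)), (np.float64(0.011), np.float64(23.1))]
[0.5577 0.2606] [(np.float64(0.0112), np.float64(20.7)), (np.float64(0.0164), np.float64(87.5)), (np.float64(0.0233), np.float64(61.2))]
[0.5559 0.2651] [(np.float64(0.0238), np.float64(83.1)), (np.float64(0.0197), np.float64(86.8)), (np.float64(0.0235), np.float64(84.1)), (np.float64(0.0193), np.float64(85.9))]
[0.5545 0.2649] [(np.float64(0.0473), np.float64(17.4)), (np.float64(0.0502), np.float64(15.2)), (np.float64(0.0484), np.float64(16.6)), (np.float64(0.0509), np.float64(16.5))]
```

Request:
move_arm:
  moves:
    - [0.005,0.005,-0.04,0,0,-0.017]
    - [0.01,0.011,-0.08,0,0,-0.017]
    - [0.01,0.011,-0.12,0,0,-0.017]
    - [0.01,0.011,-0.16,0,0,-0.017]
    - [0.01,0.011,-0.19,0,0,-0.017]
    - [0.01,0.011,-0.21,0,0,-0.017]
    - [0.01,0.011,-0.225,0,0,-0.017]
    - [0.01,0.011,-0.236,0,0,-0.017]
  gripper: 0.062

```text
time_s: 3.2
tool_pos: [0.3926, 0.2052, 0.0151]
ee_rot: [0.477, 0.879, -0.0, -0.0]
force: [0.6, 0.3, 0.0]
gripper_width: 0.0618
```

```bash
python3 -c "
from h import *
snap('w2')"
```

```text
3.2 [0.3926 0.2052 0.0151] [ 4.772e-01  8.788e-01 -3.000e-04 -2.000e-04] [ 0.292  0.261 -0.592  0.719 -0.     1.287] [0.6 0.3 0. ] 0.0618
```

View pics/w2.png

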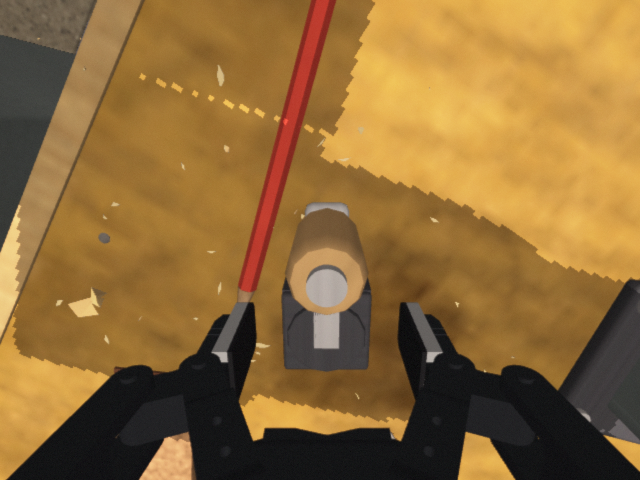

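The fingers straddle the hub, with the pads at x≈245 and 405 and the hub at 284–370. The left fingertip is above the pencil tip. I'll close on the hub now.

Request:
move_arm:
  moves:
    - [0,0,-0.002,0,0,0]
    - [0,0,-0.002,0,0,0]
    - [0,0,-0.002,0,0,0]
    - [0,0,-0.002,0,0,0]
    - [0,0,-0.002,0,0,0]
  gripper: 0.02
  force: 50

```text
time_s: 3.88
tool_pos: [0.3924, 0.2051, 0.0126]
ee_rot: [0.477, 0.879, -0.0, -0.0]
force: [-0.2, -1.4, 4.6]
gripper_width: 0.0346
```

Request:
move_arm:
  moves:
    - [0,0,0.015,0,0,0]
    - [0,0,0.05,0,0,0]
    - [0,0,0.1,0,0,0]
    - [0,0,0.15,0,0,0]
    - [0,0,0.18,0,0,0]
    - [0,0,0.18,0,0,0]

```text
time_s: 4.62
tool_pos: [0.3932, 0.2055, 0.1944]
ee_rot: [0.477, 0.879, 0.001, 0.001]
force: [0.2, 0.0, -3.1]
gripper_width: 0.0348
```

```bash
python3 -c "
from h import *
snap('w3')"
```

```text
4.625 [0.3932 0.2055 0.1944] [0.477  0.8789 0.001  0.0011] [ 0.292  0.091 -0.285  1.192 -0.     1.287] [ 0.2  0.  -3.1] 0.0348
```

View pics/w3.png

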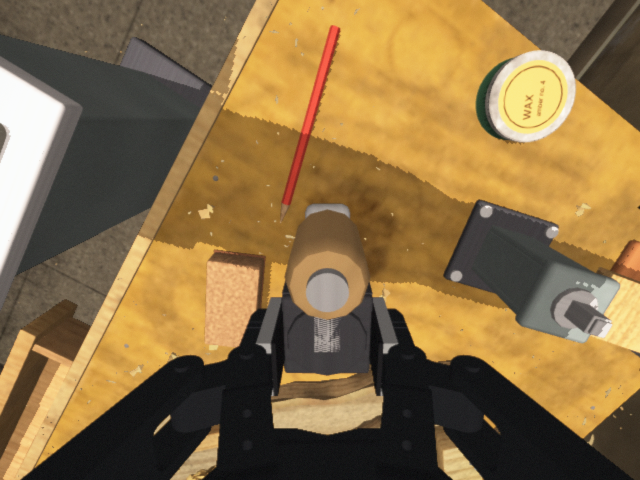

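The hub is held squarely, with an opening of 35 mm. I'll move to a viewpoint short of the jack so I can see the shaft well.

Request:
move_arm:
  moves:
    - [0.03,-0.002,0.01,0,0,-0.04]
    - [0.08,-0.006,0.03,0,0,-0.1]
    - [0.13,-0.01,0.03,0,0,-0.15]
    - [0.17,-0.014,0.03,0,0,-0.19]
    - [0.192,-0.014,0.03,0,0,-0.19]
    - [0.192,-0.014,0.03,0,0,-0.19]

```text
time_s: 5.42
tool_pos: [0.5851, 0.1908, 0.2195]
ee_rot: [0.559, 0.829, -0.002, -0.001]
force: [-0.2, -0.1, -3.0]
gripper_width: 0.0351
```

```bash
python3 -c "
from h import *
p,d,K,T=snap('w4')
u,v=proj(K,T,[.5555,.2648,.143]);print(u,v);u,v=int(u),int(v)
cv2.imwrite('pics/w4a.png',cv2.resize(p[v-45:v+45,u-50:u+50],None,fx=7,fy=7,interpolation=0));print(u-50,v-45)"
```

```text
5.425 [0.5851 0.1908 0.2195] [ 0.5586  0.8294 -0.0015 -0.0014] [ 0.179  0.378  0.166  1.363 -0.     1.365] [-0.2 -0.1 -3. ] 0.0351
328.3670221190315 125.19636120142918
278 80
```

View pics/w4.png

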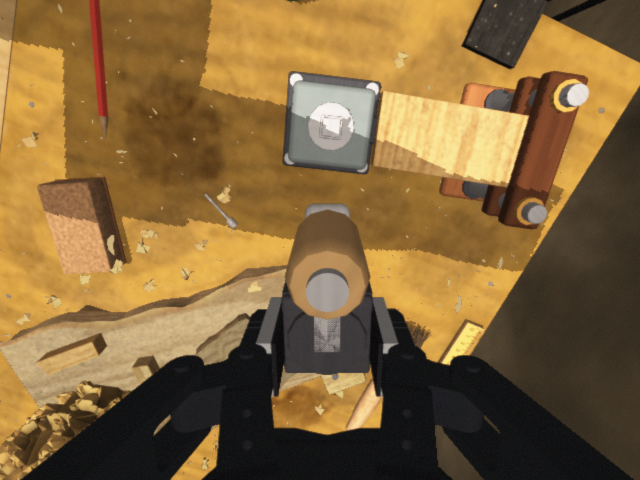

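View pics/w4a.png

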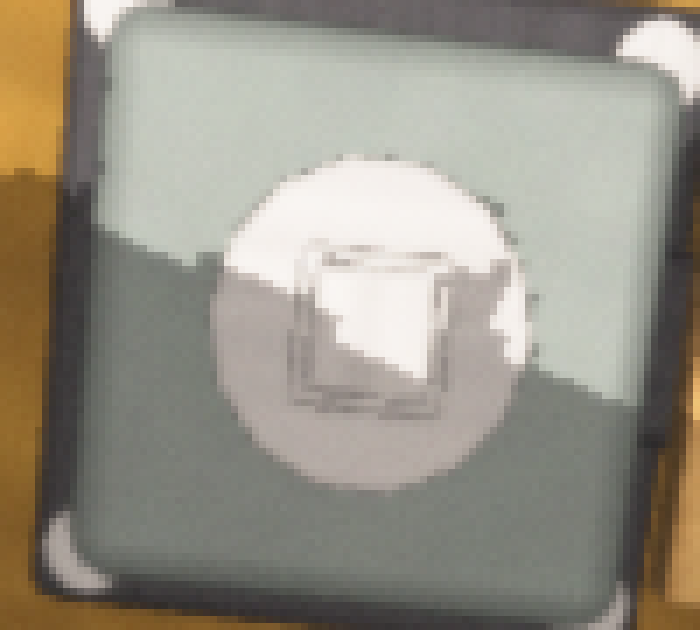

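```bash
python3 - <<'E'
from h import *
p,d,K,T=ld("w4")
P=lambda x,y,z:ray(K,T,278+x/7-.5,80+y/7-.5,z)[:2]
def sq(L,z):
    h=np.array([P(x,y,z) for x,y in L]);e=[(h[(i+1)%4]-h[i]) for i in range(4)]
    print(z,h.mean(0).round(4),[(np.hypot(*v).round(4),(np.degrees(np.arctan2(v[1],v[0]))%90).round(1)) for v in e])
for z in (.12,.14,.143): sq([(310,243),(455,255),(437,415),(290,400)],z)
sq([(118,15),(675,80),(620,610),(80,570)],.115)
print("disc",P(367,323,.12))
C=cloud(d,K,T); m=(C[...,2]>.115)&(C[...,2]<.16);m[180:]=0;m[:,:280]=0;m[:,380:]=0
q=C[m]; print(len(q)); 
for a,b in ((.115,.125),(.13,.14),(.14,.15)):
    s=q[(q[:,2]>a)&(q[:,2]<b)]; print(a,len(s),s.mean(0).round(4),s.min(0).round(4),s.max(0).round(4))
s=q[q[:,2]>.138]; rc=cv2.minAreaRect((s[:,:2]*1000).astype(np.float32));print(rc)
# held hub/grip: grip cap & hub
for nm,(u,v),z in (("cap",(327,292),.2195-.0126+.077),):
    print(nm,ray(K,T,u,v,z).round(4))
g=(C[...,2]>.26); g[:240]=0;g[330:]=0;g[:,:290]=0;g[:,370:]=0;print("cap",C[g].mean(0).round(4),C[g].min(0).round(4),C[g].max(0).round(4))
E
```

```text
0.12 [0.5574 0.2644] [(np.float64(0.0132), np.float64(17.6)), (np.float64(0.0141), np.float64(16.1)), (np.float64(0.0137), np.float64(16.5)), (np.float64(0.0138), np.float64(14.2))]
0.14 [0.5571 0.2646] [(np.float64(0.0121), np.float64(17.6)), (np.float64(0.0129), np.float64(16.1)), (np.float64(0.0125), np.float64(16.5)), (np.float64(0.0127), np.float64(14.2))]
0.143 [0.5571 0.2647] [(np.float64(0.0119), np.float64(17.6)), (np.float64(0.0127), np.float64(16.1)), (np.float64(0.0124), np.float64(16.5)), (np.float64(0.0125), np.float64(14.2))]
0.115 [0.5574 0.2644] [(np.float64(0.0507), np.float64(15.9)), (np.float64(0.0475), np.float64(18.1)), (np.float64(0.0522), np.float64(17.9)), (np.float64(0.0493), np.float64(16.2))]
disc [0.55665662 0.26466815]
3935
0.115 3425 [0.5566 0.2651 0.1172] [0.5269 0.2347 0.115 ] [0.5866 0.2937 0.1223]
0.13 19 [0.5562 0.2621 0.1396] [0.5496 0.2567 0.139 ] [0.5641 0.2716 0.14  ]
0.14 491 [0.557  0.2645 0.1431] [0.5494 0.257  0.1401] [0.5646 0.2719 0.1461]
((557.0220336914062, 264.3233947753906), (12.967449188232422, 12.991823196411133), 16.230064392089844)
cap [0.5689 0.2308 0.2839]
cap [0.5674 0.2348 0.2842] [0.5543 0.2222 0.2651] [0.5781 0.2672 0.3623]
```

Request:
move_arm:
  moves:
    - [-0.01,0.025,0,0,0,-0.05]
    - [-0.02,0.052,0,0,0,-0.1]
    - [-0.028,0.073,0,0,0,-0.103]
    - [-0.028,0.073,-0.02,0,0,-0.103]
    - [-0.028,0.073,-0.045,0,0,-0.103]
    - [-0.028,0.073,-0.058,0,0,-0.103]
    - [-0.028,0.073,-0.058,0,0,-0.103]

```text
time_s: 6.35
tool_pos: [0.5551, 0.2638, 0.1614]
ee_rot: [0.6, 0.8, -0.002, -0.002]
force: [-0.8, -0.3, -2.3]
gripper_width: 0.0354
```

```bash
python3 -c "
from h import *
snap('w5');p,d,K,T=snap('s5','side')
cv2.imwrite('pics/s5a.png',cv2.resize(p[200:360,200:440],None,fx=3.3,fy=3.3))"
```

```text
6.35 [0.5551 0.2638 0.1614] [ 0.6003  0.7998 -0.0022 -0.002 ] [3.070e-01 3.980e-01 4.900e-02 1.228e+00 1.000e-03 1.595e+00] [-0.8 -0.3 -2.3] 0.0354
6.4 [0.5557 0.264  0.1624] [ 0.6004  0.7997 -0.0015 -0.0015] [3.070e-01 3.980e-01 5.100e-02 1.228e+00 1.000e-03 1.595e+00] [-1.4  0.1 -2.2] 0.035
```

View pics/s5a.png

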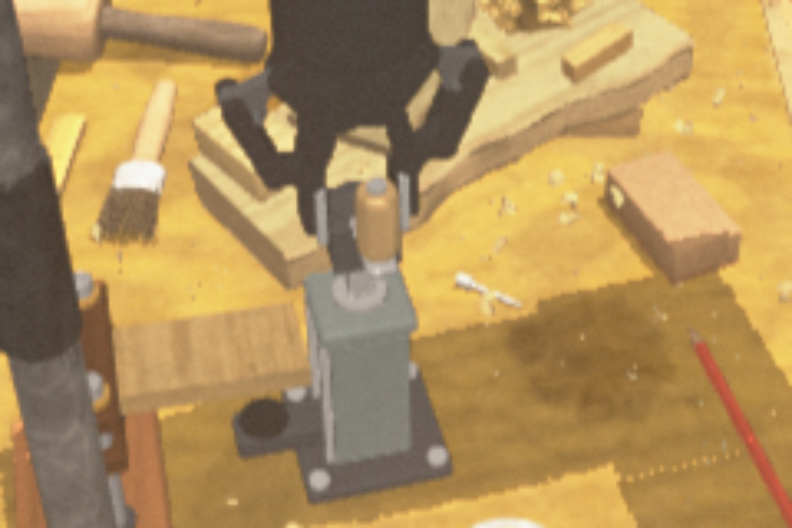

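Request:
move_arm:
  moves:
    - [0.0015,-0.0005,0,0,0,0]
    - [0.0015,-0.0005,-0.003,0,0,0]
    - [0.0015,-0.0005,-0.006,0,0,0]
    - [0.0015,-0.0005,-0.009,0,0,0]
    - [0.0015,-0.0005,-0.012,0,0,0]
    - [0.0015,-0.0005,-0.012,0,0,0]

```text
time_s: 7.2
tool_pos: [0.5575, 0.2635, 0.1505]
ee_rot: [0.6, 0.8, -0.001, -0.001]
force: [0.6, -0.0, -2.7]
gripper_width: 0.0347
```

Request:
move_arm:
  moves:
    - [0,0,-0.004,0,0,0]
    - [0,0,-0.008,0,0,0]
    - [0,0,-0.012,0,0,0]
    - [0,0,-0.015,0,0,0]
    - [0,0,-0.017,0,0,0]
    - [0,0,-0.017,0,0,0]

```text
time_s: 7.95
tool_pos: [0.5574, 0.2635, 0.1334]
ee_rot: [0.6, 0.8, -0.001, -0.001]
force: [0.1, 0.5, -1.8]
gripper_width: 0.0349
```

Seated to within about 1 mm. Now I'll release, which lets it drop the rest, then rise.

Request:
move_arm:
  moves:
    - [0,0,0,0,0,0]
    - [0,0,0,0,0,0]
    - [0,0,0,0,0,0]
    - [0,0,0.02,0,0,0]
    - [0,0,0.06,0,0,0]
    - [0,0,0.1,0,0,0]
    - [0,0,0.1,0,0,0]
  gripper: 0.062

```text
time_s: 8.82
tool_pos: [0.5586, 0.2639, 0.2368]
ee_rot: [0.6, 0.8, 0.001, 0.0]
force: [0.4, 0.5, -0.1]
gripper_width: 0.0619
```

```bash
python3 -c "
from h import *
p,d,K,T=snap('w6');C=cloud(d,K,T)
g=(C[...,2]>.185)&(C[...,2]<.21);g[350:]=0;g[:,:250]=0;g[:,:]&=True;g[:,410:]=0
q=C[g];print(len(q),q.mean(0).round(4),q.min(0).round(3),q.max(0).round(3))
h=(C[...,2]>.148)&(C[...,2]<.16);h[:,:250]=0;h[:,410:]=0;print(C[h].mean(0).round(4),np.median(C[h][:,2]))"
```

```text
8.825 [0.5586 0.2639 0.2368] [6.004e-01 7.997e-01 1.000e-03 3.000e-04] [3.050e-01 3.740e-01 2.040e-01 1.399e+00 1.000e-03 1.593e+00] [ 0.4  0.5 -0.1] 0.0619
1326 [0.5445 0.3079 0.1967] [0.534 0.297 0.185] [0.556 0.317 0.202]
[0.556  0.2676 0.1528] 0.15362739741919382
```

View pics/w6.png

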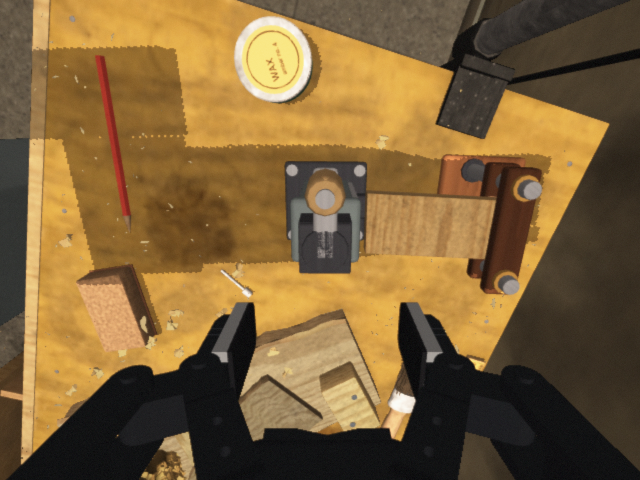

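Request:
move_arm:
  moves:
    - [-0.007,0.022,0,0,0,0]
    - [-0.014,0.044,0,0,0,0]
    - [-0.014,0.044,-0.03,0,0,0]
    - [-0.014,0.044,-0.055,0,0,0]
    - [-0.014,0.044,-0.073,0,0,0]
    - [-0.014,0.044,-0.073,0,0,0]
  gripper: 0.05

```text
time_s: 9.62
tool_pos: [0.5427, 0.3079, 0.1597]
ee_rot: [0.6, 0.8, -0.002, -0.002]
force: [0.8, -0.2, 0.2]
gripper_width: 0.0502
```

```bash
python3 -c "
from h import *
snap('w7')"
```

```text
9.625 [0.5427 0.3079 0.1597] [ 0.6001  0.7999 -0.0019 -0.0016] [3.810e-01 4.140e-01 7.000e-02 1.232e+00 1.000e-03 1.669e+00] [ 0.8 -0.2  0.2] 0.0502
```

View pics/w7.png

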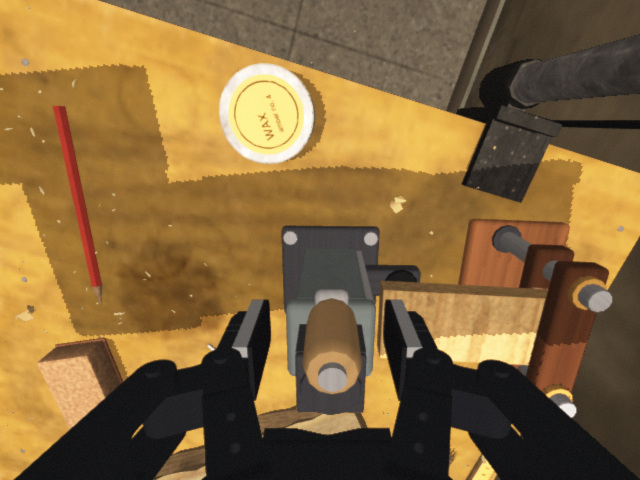

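The grip, at (332,345), is centred between the pads. I'll close on it.

Request:
move_arm:
  moves:
    - [0.001,0,0.003,0,0,0]
    - [0.001,0,0.003,0,0,0]
    - [0.001,0,0.003,0,0,0]
    - [0.001,0,0.003,0,0,0]
    - [0.001,0,0.003,0,0,0]
  gripper: 0.01
  force: 50

```text
time_s: 10.3
tool_pos: [0.5447, 0.3085, 0.1652]
ee_rot: [0.6, 0.8, 0.0, -0.001]
force: [-0.7, 2.2, 6.9]
gripper_width: 0.0204
```

```bash
cat > tab.py <<'E'
import sys,numpy as np
from bench import r
s=r.sense();p=s["tool_pos"];c=np.array([.557,.2645]);v=p[:2]-c
a=np.degrees(np.arctan2(v[1],v[0]));print("t",s["time_s"],"now",p.round(4),"r",np.hypot(*v).round(4),"ang",a.round(1),"F",s["force"].round(1),"M",s["ft_torque"].round(2))
R=.045
for k in sys.argv[1:]:
    t=np.radians(float(k)); q=c+R*np.array([np.cos(t),np.sin(t)])-p[:2]; print(k,(q*1000).round(1))
E
python3 tab.py 95 80 65 50 35 20 5 -10
```

```text
t 10.3 now [0.5447 0.3085 0.1652] r 0.0457 ang 105.6 F [-0.7  2.2  6.9] M [ 0.42  0.13 -0.02]
95 [8.3 0.8]
80 [20.1  0.3]
65 [31.3 -3.2]
50 [41.2 -9.6]
35 [ 49.1 -18.2]
20 [ 54.5 -28.6]
5 [ 57.1 -40.1]
-10 [ 56.6 -51.8]
```

Request:
move_arm:
  moves:
    - [0.0083,0.0008,0,0,0,0]
    - [0.0201,0.0003,0,0,0,0]
    - [0.0313,-0.0032,0,0,0,0]
    - [0.0412,-0.0096,0,0,0,0]
    - [0.0491,-0.0182,0,0,0,0]
    - [0.0545,-0.0286,0,0,0,0]
    - [0.0571,-0.0401,0,0,0,0]
    - [0.0566,-0.0518,0,0,0,0]

```text
time_s: 11.3
tool_pos: [0.6014, 0.2577, 0.1652]
ee_rot: [0.6, 0.8, 0.001, -0.002]
force: [-5.1, 8.5, 1.7]
gripper_width: 0.0205
```

```bash
python3 tab.py -30 -50 -70 -90 -110 -130 -150 -170;python3 -c "
from h import *
snap('w8')"
```

```text
t 11.3 now [0.6014 0.2577 0.1652] r 0.045 ang -8.8 F [-5.1  8.5  1.7] M [1.85 1.1  0.01]
-30 [ -5.5 -15.7]
-50 [-15.5 -27.6]
-70 [-29.  -35.4]
-90 [-44.4 -38.2]
-110 [-59.8 -35.4]
-130 [-73.4 -27.6]
-150 [-83.4 -15.7]
-170 [-88.8  -1. ]
11.3 [0.6014 0.2577 0.1652] [ 0.5998  0.8002  0.001  -0.0018] [0.275 0.46  0.16  1.271 0.004 1.561] [-5.1  8.5  1.7] 0.0205
```

View pics/w8.png

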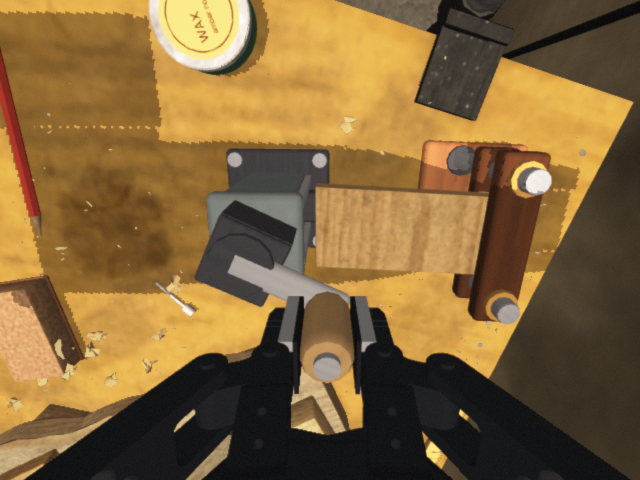

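```bash
python3 - <<'E'
from h import *
for n in ("top0","side0","w1","w4","w6","w8"):
    p,d,K,T=ld(n);C=cloud(d,K,T);u=np.array([np.cos(np.radians(16.2)),np.sin(np.radians(16.2))]);w=np.array([-u[1],u[0]])
    r_=C[...,:2]-[.557,.2645];a=r_@u;b=r_@w
    m=(d>0)&(a>.05)&(a<.11)&(abs(b)<.018)&(C[...,2]>.07)&(C[...,2]<.12)
    j=(d>0)&(abs(a)<.02)&(abs(b)<.02)&(C[...,2]>.105)&(C[...,2]<.1165)
    print(n,m.sum(),np.median(C[m][:,2]).round(4),C[m][:,2].std().round(4),j.sum(),np.median(C[j][:,2]).round(4) if j.any() else '')
E
```

```text
top0 520 0.0962 0.0018 200 0.1147
side0 495 0.0949 0.0011 183 0.1141
w1 2142 0.0964 0.0007 995 0.1152
w4 4458 0.0963 0.0007 2130 0.1151
w6 3107 0.0963 0.0007 163 0.1152
w8 5488 0.0962 0.0006 604 0.1151
```

Request:
move_arm:
  moves:
    - [-0.0055,-0.0157,0,0,0,0]
    - [-0.0155,-0.0276,0,0,0,0]
    - [-0.029,-0.0354,0,0,0,0]
    - [-0.0444,-0.0382,0,0,0,0]
    - [-0.0598,-0.0354,0,0,0,0]
    - [-0.0734,-0.0276,0,0,0,0]
    - [-0.0834,-0.0157,0,0,0,0]
    - [-0.0888,-0.001,0,0,0,0]

```text
time_s: 12.35
tool_pos: [0.5133, 0.2539, 0.1654]
ee_rot: [0.601, 0.8, -0.0, 0.0]
force: [4.4, -6.1, 0.3]
gripper_width: 0.0203
```

```bash
python3 tab.py -190 -210 -230 -250 -270 -290 -310 -330
```

```text
t 12.35 now [0.5133 0.2539 0.1654] r 0.0449 ang -166.4 F [ 4.4 -6.1  0.3] M [-1.4  -1.02 -0.01]
-190 [-0.7 18.4]
-210 [ 4.7 33.1]
-230 [14.7 45.1]
-250 [28.3 52.9]
-270 [43.7 55.6]
-290 [59.1 52.9]
-310 [72.6 45.1]
-330 [82.6 33.1]
```

Request:
move_arm:
  moves:
    - [-0.0007,0.0184,0,0,0,0]
    - [0.0047,0.0331,0,0,0,0]
    - [0.0147,0.0451,0,0,0,0]
    - [0.0283,0.0529,0,0,0,0]
    - [0.0437,0.0556,0,0,0,0]
    - [0.0591,0.0529,0,0,0,0]
    - [0.0726,0.0451,0,0,0,0]
    - [0.0826,0.0331,0,0,0,0]

```text
time_s: 13.35
tool_pos: [0.5963, 0.2882, 0.1654]
ee_rot: [0.6, 0.8, 0.0, -0.001]
force: [-5.7, 4.6, 2.1]
gripper_width: 0.0201
```

```bash
python3 tab.py -350 -370 -390 -410 -430 -450 -470 -490
```

```text
t 13.35 now [0.5963 0.2882 0.1654] r 0.0459 ang 31.1 F [-5.7  4.6  2.1] M [ 1.06  1.45 -0.03]
-350 [  5.  -15.9]
-370 [  5.  -31.5]
-390 [ -0.4 -46.2]
-410 [-10.4 -58.2]
-430 [-23.9 -66. ]
-450 [-39.3 -68.7]
-470 [-54.7 -66. ]
-490 [-68.3 -58.2]
```

Request:
move_arm:
  moves:
    - [0.005,-0.0159,0,0,0,0]
    - [0.005,-0.0315,0,0,0,0]
    - [-0.0004,-0.0462,0,0,0,0]
    - [-0.0104,-0.0582,0,0,0,0]
    - [-0.0239,-0.066,0,0,0,0]
    - [-0.0393,-0.0687,0,0,0,0]
    - [-0.0547,-0.066,0,0,0,0]
    - [-0.0683,-0.0582,0,0,0,0]

```text
time_s: 14.35
tool_pos: [0.5301, 0.2298, 0.1656]
ee_rot: [0.601, 0.8, 0.001, 0.001]
force: [11.7, 3.5, -6.8]
gripper_width: 0.0206
```

```bash
python3 tab.py -510 -530 -550 -570 -590 -610 -630 -645
```

```text
t 14.35 now [0.5301 0.2298 0.1656] r 0.0439 ang -127.8 F [11.7  3.5 -6.8] M [ 0.59 -2.55  0.04]
-510 [-12.1  12.2]
-530 [-17.4  26.9]
-550 [-17.4  42.5]
-570 [-12.1  57.2]
-590 [-2.  69.1]
-610 [11.5 77. ]
-630 [26.9 79.7]
-645 [38.6 78.1]
```

Request:
move_arm:
  moves:
    - [-0.0121,0.0122,-0.001,0,0,0]
    - [-0.0174,0.0269,-0.001,0,0,0]
    - [-0.0174,0.0425,-0.001,0,0,0]
    - [-0.0121,0.0572,-0.001,0,0,0]
    - [-0.002,0.0691,-0.001,0,0,0]
    - [0.0115,0.077,-0.001,0,0,0]
    - [0.0269,0.0797,-0.001,0,0,0]
    - [0.0386,0.0781,-0.001,0,0,0]

```text
time_s: 15.35
tool_pos: [0.5688, 0.3096, 0.1654]
ee_rot: [0.6, 0.8, 0.002, -0.0]
force: [-5.7, 5.9, 7.9]
gripper_width: 0.0202
```

```bash
python3 tab.py -650 -655 -660 -665 -670 -675 -680 -685; python3 -c "
from h import *
p,d,K,T=snap('s9','side')
cv2.imwrite('pics/s9a.png',cv2.resize(p[230:370,190:340],None,fx=5,fy=4.2))
snap('w9')
for a in range(0,1): pass
"
```

```text
t 15.35 now [0.5688 0.3096 0.1654] r 0.0466 ang 75.4 F [-5.7  5.9  7.9] M [ 1.03  1.55 -0.02]
-650 [ 3.6 -2.8]
-655 [ 7.2 -4.3]
-660 [10.7 -6.2]
-665 [14.  -8.3]
-670 [ 17.1 -10.7]
-675 [ 20.  -13.3]
-680 [ 22.7 -16.2]
-685 [ 25.1 -19.3]
15.35 [0.5688 0.3096 0.1654] [ 5.999e-01  8.000e-01  2.500e-03 -1.000e-04] [0.368 0.446 0.137 1.258 0.003 1.655] [-5.7  5.9  7.9] 0.0202
15.4 [0.5705 0.3091 0.1653] [6.003e-01 7.998e-01 2.800e-03 5.000e-04] [0.366 0.447 0.138 1.257 0.002 1.654] [-0.9  5.4  7.2] 0.0202
```

View pics/s9a.png

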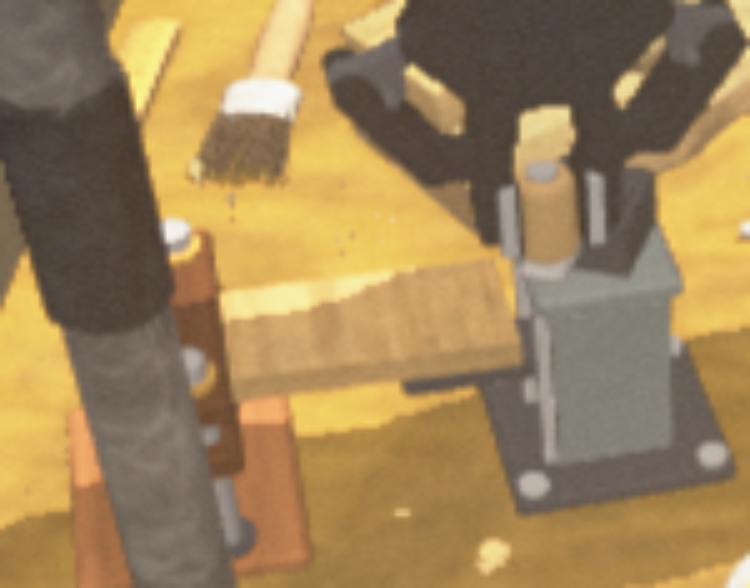

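View pics/w9.png

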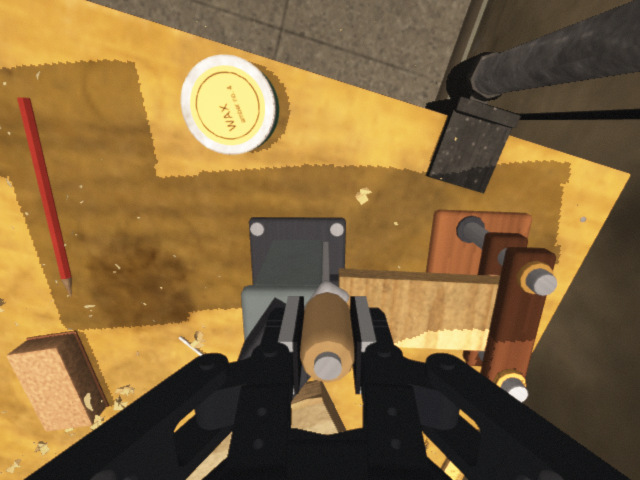

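```bash
cat >> tab.py <<'E'
F=s["force"]; print("torque by tool cw+", (v[0]*F[1]-v[1]*F[0]).round(3), "radial",((v@F[:2])/np.hypot(*v)).round(1))
E
python3 tab.py -650 -655 -660 -665 -670 -675 -680 -685
```

```text
t 15.45 now [0.5702 0.3091 0.1653] r 0.0465 ang 73.5 F [-0.2  6.4  7.2] M [1.25 0.16 0.04]
-650 [ 2.1 -2.3]
-655 [ 5.8 -3.8]
-660 [ 9.3 -5.6]
-665 [12.6 -7.7]
-670 [ 15.7 -10.1]
-675 [ 18.6 -12.8]
-680 [ 21.2 -15.7]
-685 [ 23.6 -18.8]
torque by tool cw+ 0.093 radial 6.1
```

Request:
move_arm:
  moves:
    - [0.0021,-0.0023,0,0,0,0]
    - [0.0058,-0.0038,0,0,0,0]
    - [0.0093,-0.0056,0,0,0,0]
    - [0.0126,-0.0077,0,0,0,0]
    - [0.0157,-0.0101,0,0,0,0]
    - [0.0186,-0.0128,0,0,0,0]

```text
time_s: 16.2
tool_pos: [0.5889, 0.2975, 0.1656]
ee_rot: [0.6, 0.8, 0.004, -0.0]
force: [-2.7, 6.8, 3.0]
gripper_width: 0.0204
```

```bash
python3 tab.py -680 -685 -690 -695 -700 -705
```

```text
t 16.2 now [0.5889 0.2975 0.1656] r 0.0459 ang 45.9 F [-2.7  6.8  3. ] M [ 1.42  0.75 -0.04]
-680 [ 2.5 -4.1]
-685 [ 4.9 -7.2]
-690 [  7.  -10.5]
-695 [  8.8 -14. ]
-700 [ 10.4 -17.6]
-705 [ 11.5 -21.4]
torque by tool cw+ 0.306 radial 3.0
```

Request:
move_arm:
  moves:
    - [0.0025,-0.0041,0,0,0,0]
    - [0.0049,-0.0072,0,0,0,0]
    - [0.007,-0.0105,0,0,0,0]
    - [0.0088,-0.014,0,0,0,0]
    - [0.0104,-0.0176,0,0,0,0]

```text
time_s: 16.82
tool_pos: [0.5993, 0.2809, 0.1655]
ee_rot: [0.6, 0.8, 0.004, -0.001]
force: [-3.6, 6.3, 1.9]
gripper_width: 0.0203
```

```bash
python3 tab.py -705 -710 -715 -720
```

```text
t 16.825 now [0.5993 0.2809 0.1655] r 0.0454 ang 21.1 F [-3.6  6.3  1.9] M [ 1.25  0.77 -0.02]
-705 [ 1.1 -4.7]
-710 [ 2.  -8.6]
-715 [  2.5 -12.5]
-720 [  2.7 -16.4]
torque by tool cw+ 0.325 radial -1.1
```

Request:
move_arm:
  moves:
    - [0.0011,-0.0047,0,0,0,0]
    - [0.002,-0.0086,0,0,0,0]
    - [0.0025,-0.0125,0,0,0,0]

```text
time_s: 17.2
tool_pos: [0.6018, 0.2693, 0.1654]
ee_rot: [0.599, 0.8, 0.005, -0.002]
force: [-2.5, 7.0, 1.7]
gripper_width: 0.0205
```

```bash
python3 tab.py -720 -725 -730
```

```text
t 17.2 now [0.6018 0.2693 0.1654] r 0.045 ang 6.2 F [-2.5  7.   1.7] M [ 1.41  0.75 -0.03]
-720 [ 0.2 -4.8]
-725 [ 0.  -8.8]
-730 [ -0.5 -12.7]
torque by tool cw+ 0.324 radial -1.7
```

Request:
move_arm:
  moves:
    - [0.0002,-0.0048,0,0,0,0]
    - [0,-0.0088,0,0,0,0]

```text
time_s: 17.45
tool_pos: [0.6018, 0.2616, 0.1653]
ee_rot: [0.599, 0.801, 0.006, -0.003]
force: [-3.2, 5.8, 1.0]
gripper_width: 0.0204
```

```bash
python3 tab.py -730 -735 -740
```

```text
t 17.45 now [0.6018 0.2616 0.1653] r 0.0449 ang -3.8 F [-3.2  5.8  1. ] M [ 1.47  0.64 -0.08]
-730 [-0.4 -4.9]
-735 [-1.3 -8.7]
-740 [ -2.5 -12.5]
torque by tool cw+ 0.248 radial -3.6
```

Request:
move_arm:
  moves:
    - [-0.0004,-0.0049,0,0,0,0]
    - [-0.0013,-0.0087,0,0,0,0]

```text
time_s: 17.7
tool_pos: [0.6005, 0.2541, 0.1653]
ee_rot: [0.599, 0.801, 0.006, -0.004]
force: [-2.3, 9.0, 1.0]
gripper_width: 0.0208
```

```bash
python3 tab.py -740 -745 -750
```

```text
t 17.7 now [0.6005 0.2541 0.1653] r 0.0447 ang -13.5 F [-2.3  9.   1. ] M [ 1.75  0.54 -0.05]
-740 [-1.2 -5. ]
-745 [-2.7 -8.6]
-750 [ -4.5 -12.1]
torque by tool cw+ 0.37 radial -4.3
```

Request:
move_arm:
  moves:
    - [-0.0012,-0.005,0,0,0,0]
    - [-0.0012,-0.005,0,0,0,0]

```text
time_s: 17.95
tool_pos: [0.5992, 0.2501, 0.1652]
ee_rot: [0.598, 0.801, 0.007, -0.005]
force: [-2.5, 6.7, 1.6]
gripper_width: 0.0203
```

```bash
python3 tab.py -745 -750 -755;python3 -c "
from h import *
p,d,K,T=snap('s10','side')
cv2.imwrite('pics/s10a.png',cv2.resize(p[270:370,220:340],None,fx=6,fy=6))"
```

```text
t 17.95 now [0.5992 0.2501 0.1652] r 0.0446 ang -18.9 F [-2.5  6.7  1.6] M [1.43 0.6  0.02]
-745 [-1.4 -4.6]
-750 [-3.2 -8.1]
-755 [ -5.3 -11.4]
torque by tool cw+ 0.246 radial -4.5
17.95 [0.5992 0.2501 0.1652] [ 0.5984  0.8012  0.0071 -0.0048] [0.259 0.447 0.138 1.257 0.016 1.542] [-2.5  6.7  1.6] 0.0203
```

View pics/s10a.png

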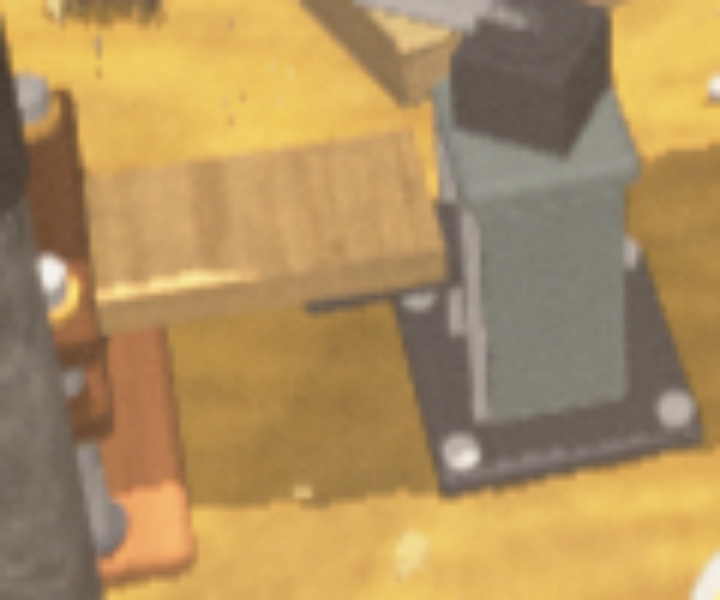

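Request:
move_arm:
  moves:
    - [-0.0014,-0.0046,0,0,0,0]
    - [-0.0032,-0.0081,0,0,0,0]

```text
time_s: 18.25
tool_pos: [0.5963, 0.2437, 0.1652]
ee_rot: [0.598, 0.802, 0.008, -0.006]
force: [-0.7, 11.3, 1.4]
gripper_width: 0.02
```

```bash
python3 tab.py -755 -760 -765
```

```text
t 18.25 now [0.5963 0.2437 0.1652] r 0.0445 ang -27.9 F [-0.7 11.3  1.4] M [ 2.26  0.13 -0.02]
-755 [-2.4 -5. ]
-760 [-4.8 -8.1]
-765 [ -7.5 -11. ]
torque by tool cw+ 0.43 radial -6.0
```

Request:
move_arm:
  moves:
    - [-0.0024,-0.005,0,0,0,0]
    - [-0.0034,-0.0065,0,0,0,0]

```text
time_s: 18.5
tool_pos: [0.5934, 0.239, 0.1651]
ee_rot: [0.597, 0.802, 0.01, -0.007]
force: [1.3, 12.7, -1.4]
gripper_width: 0.0204
```

```bash
python3 tab.py -760 -765
```

```text
t 18.5 now [0.5934 0.239  0.1651] r 0.0444 ang -35.0 F [ 1.3 12.7 -1.4] M [ 2.44 -0.17 -0.01]
-760 [-1.9 -3.4]
-765 [-4.5 -6.3]
torque by tool cw+ 0.497 radial -6.2
```

The crank has stiffened from about 0.32 to about 0.48 N m, which is roughly 50 N at the toe. I'm stopping here, relaxing the arm and letting go.

Request:
move_arm:
  moves:
    - [0,0,0,0,0,0]
    - [0.0005,0.001,0,0,0,0]
    - [0.0005,0.001,0,0,0,0]

```text
time_s: 18.88
tool_pos: [0.5939, 0.2401, 0.165]
ee_rot: [0.597, 0.802, 0.01, -0.007]
force: [-1.9, 3.2, 1.3]
gripper_width: 0.0204
```

```bash
python3 tab.py -755
```

```text
t 18.875 now [0.5939 0.2401 0.165 ] r 0.0443 ang -33.4 F [-1.9  3.2  1.3] M [0.62 0.44 0.06]
-755 [-0.1 -1.4]
torque by tool cw+ 0.07 radial -3.4
```

Request:
move_arm:
  moves:
    - [0,0,0,0,0,0]
    - [0,0,0,0,0,0]
    - [0,0,0,0,0,0]
    - [0,0,0.02,0,0,0]
    - [0,0,0.05,0,0,0]
    - [0,0,0.09,0,0,0]
    - [-0.02,-0.03,0.11,0,0,0]
    - [-0.03,-0.06,0.12,0,0,0]
  gripper: 0.05

```text
time_s: 19.88
tool_pos: [0.5636, 0.1796, 0.2865]
ee_rot: [0.597, 0.802, 0.011, -0.006]
force: [1.1, -0.2, -0.7]
gripper_width: 0.0497
```

```bash
python3 -c "
from h import *
p,d,K,T=snap('w11');C=cloud(d,K,T)
g=(C[...,2]>.188)&(C[...,2]<.21)&(np.hypot(C[...,0]-.557,C[...,1]-.2645)<.07)
q=C[g];c=q.mean(0);v=c[:2]-[.557,.2645];print(len(q),c.round(4),q[:,2].max(),np.hypot(*v),np.degrees(np.arctan2(v[1],v[0])))
p,d,K,T=snap('s11','side');C=cloud(d,K,T)
cv2.imwrite('pics/s11a.png',cv2.resize(p[230:370,190:340],None,fx=5,fy=4.2))
for n in('w11','w8','side0','s11'):
    p,d,K,T=ld(n);C=cloud(d,K,T);u=np.array([np.cos(.283),np.sin(.283)]);w=np.array([-u[1],u[0]])
    r_=C[...,:2]-[.557,.2645];a=r_@u;b=r_@w
    for lo,hi in((.05,.075),(.1,.125)):
        m=(d>0)&(a>lo)&(a<hi)&(abs(b)<.022)&(C[...,2]>.085)&(C[...,2]<.11);print(n,lo,m.sum(),C[m][:,2].mean().round(4) if m.any() else '')
"
```

```text
19.875 [0.5636 0.1796 0.2865] [ 0.597   0.8021  0.0107 -0.0062] [0.155 0.317 0.244 1.49  0.024 1.434] [ 1.1 -0.2 -0.7] 0.0497
849 [0.5929 0.2393 0.1966] 0.20246729825694929 0.04382864655740299 -35.111577037407265
19.925 [0.563  0.1767 0.2878] [ 0.5977  0.8016  0.0105 -0.0054] [0.151 0.314 0.243 1.491 0.022 1.432] [2.  0.1 2.5] 0.05
w11 0.05 1461 0.0969
w11 0.1 1458 0.0969
w8 0.05 2794 0.0962
w8 0.1 2821 0.0962
side0 0.05 248 0.0948
side0 0.1 270 0.0947
s11 0.05 247 0.0955
s11 0.1 264 0.0954
```

View pics/w11.png

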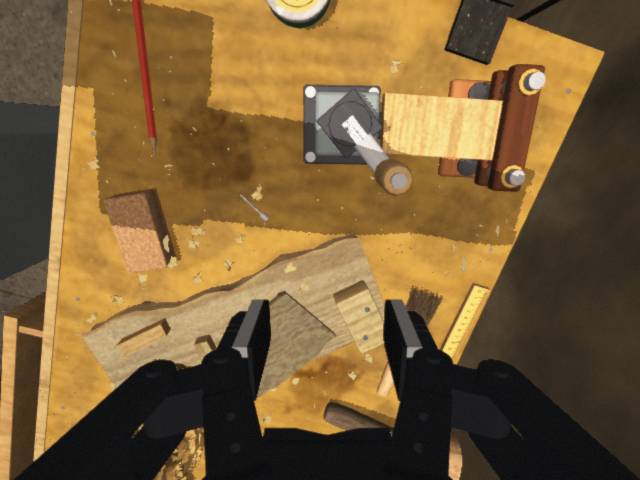

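View pics/s11a.png

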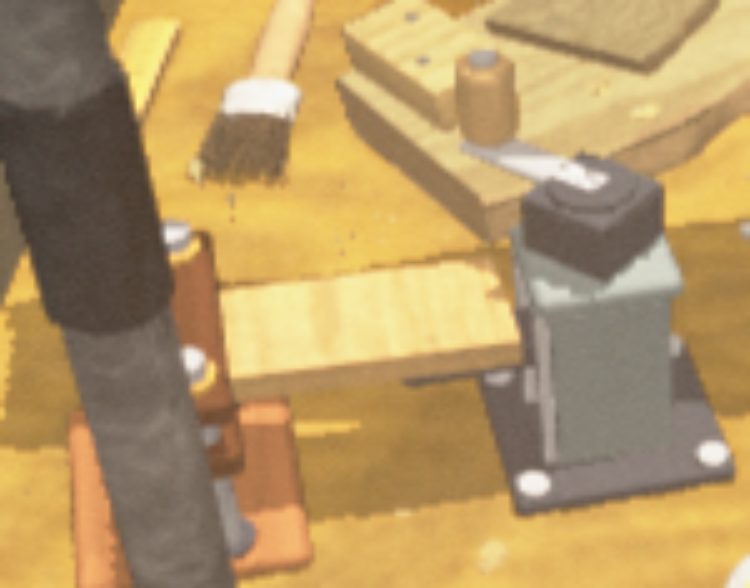

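Request:
move_arm:
  moves:
    - [0,0,0,0,0,0]
    - [0,0,0,0,0,0]
    - [0,0,0,0,0,0]
    - [0,0,0,0,0,0]

```text
time_s: 20.48
tool_pos: [0.5637, 0.1785, 0.2865]
ee_rot: [0.598, 0.801, 0.011, -0.006]
force: [0.5, -0.6, -0.0]
gripper_width: 0.0496
```

```bash
python3 -c "
from h import *
p,d,K,T=snap('w12');C=cloud(d,K,T)
g=(C[...,2]>.188)&(C[...,2]<.21)&(np.hypot(C[...,0]-.557,C[...,1]-.2645)<.07)
print(C[g].mean(0).round(4))
from bench import r
print(r.sign_off())"
```

```text
20.475 [0.5637 0.1785 0.2865] [ 0.5979  0.8015  0.0106 -0.0059] [0.153 0.317 0.243 1.49  0.023 1.435] [ 0.5 -0.6 -0. ] 0.0496
[0.5929 0.2393 0.1967]
the job is handed in; nothing more can be done
None
```

I fitted the larger crank onto the jack's square shaft and wound it clockwise about 2.4 turns by its grip. I stopped about a twelfth of a turn after it began to stiffen, let go, moved the arm clear and handed the job in at about 20.5 s.

**Last checks:**
- **Crank:** it is seated, with the grip's top at 0.1967 m against an expected 0.197 m. It did not move between the two pictures taken after release.
- **Robot:** the arm is clear of everything, with about zero force on the tool.
- **Bystanders:** none were touched, and all look undisturbed in the pictures.

**Disagreement:** the two estimates of the toe force differ. Crank torque rose from about 0.32 to 0.47–0.50 N m, which points to 45–55 N. The plank rose only 0.7 mm in the wrist and side depth views, which would be about 20 N if all the yielding were in the plank. Both fall within the required 10–115 N, and I could not measure the force directly.

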